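# Close a dowelled frame joint with a ratchet clamp and free it

### The arm

A 6-joint arm with a two-finger parallel gripper is mounted at the origin on the work surface. World frame = base frame: x ahead of the robot, y to its left, z up, the work surface at z = 0. Lengths are in mm, angles in rad, forces in N, time in s.
With the tool pointing down it reaches from about 275 to 725 mm from the base axis. Payload 5.6 kg.
Tool frame: the origin (TCP) lies midway between the tips of the shut fingers; the grasp point (between the pads) lies 19 mm behind it; x points along the fingers, z is the direction in which the jaws open and shut, and the axes are right-handed (so a half turn about x gives the same grasp; the last joint's range is limited). The gripper opens to 85 mm and grips with 20 to 120 N. Pads are 22 mm wide; open, the fingers measure 114 mm over their backs; the gripper's body (76 mm by 85 mm) begins 54 mm behind the grasp point. The pads swing forward as they close: fully open they stand 13 mm farther back than shut.
Start: joints at [-1.06, 0.255, 0.108, 0, -1.424, -0.285], TCP at [123.158, -536.027, 231.283] pointing down, gripper open.
Joint ranges: [-2.95, 2.95], [-1.21, 1.97], [-1.09, 1.5], [-2.87, 1.71], [-2.94, -0.07], [-3.05, 3.05]. Speed limits (rad/s): [2.57, 2.57, 3.14, 3.14, 3.14, 3.14].

### API

Orientations are given as a unit quaternion [x, y, z, w].
In Python, from cell import readout, eyes, r gives the robot as it stands.
- The arm moves only by the tool step_arm, never from a script. Its argument "moves" is a list of rows, each an object with "dp": the shift along the tool's x, y, z in cm, a list of three; "rot": the turn, a rotation vector about the tool's x, y, z in degrees, a list of three; "grip": the closure, from 0 (fully open) to 1 (shut). A call has 1 to 10 rows; each row is the pose to reach, as a shift and turn from the pose commanded when the call began, along the tool's axes at that moment; what a row does not reach only later rows make up. A row lasts 1/8 s, in which the tool goes at most 62.5 mm and 10.7 degrees, less where a joint would pass 70% of its speed; a pose out of reach is approached as far as the arm can. A call with a gripper value outside its range is refused whole. The fingers move at their own pace and stop on an object; "force" is the grip in N (left out, the last holds). Time passes only in rows, so rows that repeat a pose let the fingers close. It gives the time, the measured TCP pose, the force and the opening at its end, in the units of the state.
- readout.sense(): the state, without advancing time (a new reading comes with each control period).
- eyes.read_camera(name): name is "side" or "top" or "wrist"; returns a dict with "frame" (400x640x3 uint8, blue, green, red), "camera_matrix" (3x3 intrinsics, pixels), "view" (4x4, takes a point from world to camera coordinates). Camera axes: x right, y up, looking along -z (the intrinsics and any distortion apply to the point x, -y, -z); pixel columns grow to the right and rows downward; lengths in mm; the calibration is good to about 2 mm. The wrist camera is an equidistant fisheye: a pixel r from the principal point sees the ray r / f radians off the axis. A picture is of the moment at which its call begins. There is no depth.
- r.finish_job(): hands the job in, once; it reports no verdict.
The state is a dict: "t": time; "joints": joint angles; "dq": joint speeds; "joint_torque": joint torques, N m; "eef_pos": TCP position; "eef_rot": TCP orientation; "contact_force": force on the tool from outside, world axes, zero at the start; "moment": the same for the moment, N m; "finger_gap": finger opening in mm.
Only numpy, scipy, OpenCV 4.12 (cv2) and the standard library are available. Lean on these libraries where they do the work, as an engineer would, in place of code of your own. Each camera call takes 0.05 s, during which the arm holds its last target.

### The job

Pump the bench clamp's trigger until its jaw has pushed the rail fully home into the cross piece and the clamp is tight, but stop when the trigger goes firm (about 17 N; forcing it past 20 N bruises the wood). Let go of the trigger and leave the ratchet holding the joint for two seconds, then press the release pad until the jaw has sprung right back. Work only the trigger and the release: do not push the jaw or the wood by hand, and leave the other things on the bench where they are.

Things in the scene. Friction and masses are not known exactly. Their poses are not given: they have to be found in the camera images.
- clamp: the bench clamp, bolted down: steel base plate 200 x 100 mm, black housing 114 mm long, 43 mm wide, top 91 mm above the bench, grip and trigger standing up on it. Origin at bench level on its centre line, 39 mm ahead of the grip. Axes (also of clamp_grip): z up, x level, the way the jaw advances, from the clamp towards the rail, y level across the clamp.
- clamp_grip (a point): a point inside the clamp's fixed black grip, a post 18 mm thick along x and 26 mm wide; 155 mm above the bench, 16 mm below the post's top, on the centre line. In this frame the trigger's hinge (a level pin along y) is at x +43 mm, z -65 mm. Same axes as the clamp.
- trigger_front (a point): middle of the front (+x) face of the black trigger blade (10 mm thick, 26 mm wide), 65 mm above its hinge, 12 mm below its top; at rest 54 mm ahead of clamp_grip; the space ahead of it is free. Push it towards the grip (-x; 30 mm at this height, the gap closes from 35 to about 4 mm) or squeeze it against the grip (63 mm over both at rest, 32 mm fully pulled).
- trigger (a joint): angle of the trigger, rad: 0 at rest, 0.46 fully pulled (harmless end stop). A spring (2 N at the finger) returns it. A full pull advances the jaw one 6 mm tooth, which clicks in near the end of the pull, beyond about 0.40 rad; the ratchet keeps it. Pushed 62 mm above the hinge, free pulls take 3 to 9 N; with the joint closed a pull stiffens by about 0.4 N per mm.
- trigger_hinge (a point): middle of the trigger's hinge pin. With the joint closed the jaw presses about 2.2 times the push on the trigger (62 mm above the pin) less some 10 N. Pull each time up to 16 to 18 N: once such a pull stops 6 mm or more short of the full stroke, the clamp is tight. Past about 20 N the wood is bruised. Lower on the blade takes more push in proportion.
- release_pad (a point): middle of the top of the black release pad, 30 x 30 x 10 mm, on a lever behind the clamp, 86 mm above the bench, 71 mm behind clamp_grip, free above. Pressed down 6 mm or more (it stops at 11 mm; swings a few mm backwards) it frees the ratchet; kept down, the jaw springs back within about 0.6 s. Takes 3 N unloaded, up to 10 N when tight; springs up again.
- jaw_face (a point): middle of the front face of the jaw's rubber pad, 36 mm wide, 26 mm high, 50 mm above the bench. 134 mm ahead (x) of clamp_grip when the jaw is right back, up to 60 mm more when advanced. The pad sits on a spring plunger (2.2 N per mm, up to 21 mm) and gives as the load grows.
- jaw: the moving jaw: toothed steel bar and black head (44 mm wide, 50 mm high) sliding along the clamp's x; a 3 to 4 N spring draws it back. Its origin is the clamp's origin plus the advance along x.
- rail_end (a point): middle of the rail's near end face, which the jaw pushes; 50 mm above the bench, in line with the jaw. The rail is a brown wooden bar 130 mm long, 55 mm wide, 28 mm thick, lying along x in the wooden assembly jig.
- rail (a joint): how far the rail has gone into the cross piece on its two dowels, m: 0 = 14 mm gap at the shoulder, 0.014 = fully home, gap closed. The dowels are tight (6 N) and stay where pushed.
- stile: the brown wooden cross piece that takes the rail's dowels: 45 mm along x, 200 mm along y, 28 mm thick, origin at its centre 50 mm above the bench. It lies with 0 to 6 mm of play before the jig's end stop, so it first slides (3 N), then the rail goes in.
- glue_bottle: bystander, leave alone: white squeeze bottle with an orange cap, 56 mm across, 150 mm tall
- tape_roll: bystander, leave alone: cardboard-brown roll of masking tape lying flat, 90 mm across, 25 mm high
- offcut: bystander, leave alone: pale wood offcut 90 x 45 x 20 mm
- tape_measure: bystander, leave alone: yellow tape measure 65 x 38 x 60 mm
- try_square: bystander, leave alone: joiner's square lying flat, dark wood stock 110 mm, steel blade 150 mm
- drill: bystander, leave alone: blue and black cordless drill lying on its side, about 235 x 190 x 58 mm
- screw_tray: bystander, leave alone: open blue tray 160 x 110 x 60 mm
There are look-alikes about, which are no part of the job. Leave any pink look-alike of the clamp alone.

How it is judged (in metres and radians):
On the way, in this order (a step that is already met when the one before it is completed fails the run):
1. the rail is fully home (within 1.5 mm) and, with the trigger let go, the ratchet holds the jaw tight against it (more than 5 N) for 1.5 s (value of joint rail above 0.0125 m and value of joint trigger below 0.06 rad and contact force between jaw and stile above 5 N), for 1.5 s.
2. the release has let the jaw spring back to within 8 mm of its rest place (x of jaw_face in the frame of clamp_grip below 0.142 m), for 0.2 s.
At the end, for the whole second after the job is handed in: the rail is home within 1.5 mm, the jaw is back within 8 mm of its rest place and clear of the rail, the trigger is at rest (below 0.06 rad) and nothing moves (value of joint rail above 0.0125 m and x of jaw_face in the frame of clamp_grip below 0.142 m and value of joint trigger below 0.06 rad and contact force between jaw and stile below 1 N and linear speed of each of jaw, stile below 0.01 m/s); the robot touches nothing.
It fails at once if the jaw presses the wood with more than 36 N (bruised) (contact force between jaw and stile above 36 N).
It fails at once if the jaw is pushed by hand (over 8 N) (contact force between the fingers and jaw above 8 N).
It fails at once if the wood is pushed by hand (over 8 N) (contact force between the fingers and stile above 8 N).
It fails at once if a bystander is moved more than 30 mm (distance of any of glue_bottle, tape_roll, offcut, tape_measure, try_square, drill, screw_tray from where it was at the start of the episode above 0.03 m).
It also fails if it takes over 58 s, if anything falls off the work surface, if the arm or the gripper's body presses on something with over 40 N, if the wrist force passes 120 N, or if a joint passes its speed limit or range.

## Working session

There is one attempt and no reset: what is moved stays moved. The work goes in short steps, Python scripts to look and compute and a tool call to move; the robot and the scene stay as the last step left them, time stands still between calls to the robot, and variables do not carry over. Pictures are saved under pics/ and viewed, and the job is handed in when it is done.

Besides the shell and the picture viewer there is one more tool, called after ">>>" as name([rows], argument=value, ...), one row to a line, values as JSON. step_arm: Moves the arm, as the interface text tells. Its arguments: {"type":"object","properties":{"moves":{"type":"array"},"force":{"type":"number"}},"required":["moves"]}

```bash
ls; mkdir -p pics; python3 - <<'E'
from cell import readout, eyes, r
import cv2,json
print(readout.sense())
for n in ("side","top","wrist"):
    d=eyes.read_camera(n); cv2.imwrite(f"pics/{n}0.png",d["frame"]); print(n,d["camera_matrix"],d["view"],[k for k in d])
E
```

```text
pics
{'t': 0.0, 'joints': array([-1.06038838e+00,  2.55761424e-01,  1.06981388e-01, -4.90864858e-04,
       -1.42390759e+00, -2.84595929e-01]), 'dq': array([-0.0006276 ,  0.00095176, -0.00093924, -0.00023167, -0.0007999 ,
        0.00019273]), 'joint_torque': array([-1.96938231e-06, -3.86626840e+01,  2.37938994e+01,  5.36510065e+00,
       -6.12661417e-03, -1.38729177e-06]), 'eef_pos': array([ 123.08680775, -535.52745894,  230.37657353]), 'eef_rot': array([-0.55257932,  0.44009127,  0.55368746,  0.44091491]), 'contact_force': array([ 0.13532976, -0.76383447,  0.17343441]), 'moment': array([-0.05086085, -0.04741579,  0.02166098]), 'finger_gap': 85.6013766542645}
side [[362.00520845   0.         316.62499907]
 [  0.         362.00520845 200.59880252]
 [  0.           0.           1.        ]] [[-8.76347813e-01 -4.81652491e-01 -5.03867166e-03  4.19121275e+02]
 [ 2.93875504e-01 -5.42924614e-01  7.86682943e-01 -2.40944782e+02]
 [-3.81643418e-01  6.87927134e-01  6.17336666e-01 -8.19924064e+02]
 [ 0.00000000e+00  0.00000000e+00  0.00000000e+00  1.00000000e+00]] ['frame', 'camera_matrix', 'v
[... 177 characters left out ...]
65713e-02  1.11194392e+00]
 [ 9.90214228e-01  2.25641493e-02  1.37719432e-01 -4.93262306e+02]
 [-1.38092038e-01  1.58760008e-02  9.90292150e-01 -1.52517582e+03]
 [ 0.00000000e+00  0.00000000e+00  0.00000000e+00  1.00000000e+00]] ['frame', 'camera_matrix', 'view']
wrist [[309.70691629   0.         325.29375071]
 [  0.         309.70691629 199.3224718 ]
 [  0.           0.           1.        ]] [[-2.23205358e-01  9.74770085e-01  1.62787260e-03  5.48392735e+02]
 [-9.38595772e-01 -2.14470735e-01 -2.70259653e-01  3.52014597e+01]
 [-2.63091894e-01 -6.18513169e-02  9.62786098e-01 -3.78346569e+02]
 [ 0.00000000e+00  0.00000000e+00  0.00000000e+00  1.00000000e+00]] ['frame', 'camera_matrix', 'view']
```

View pics/side0.png

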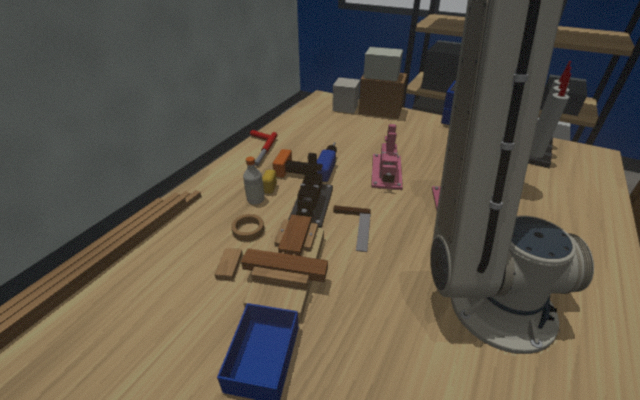

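View pics/top0.png

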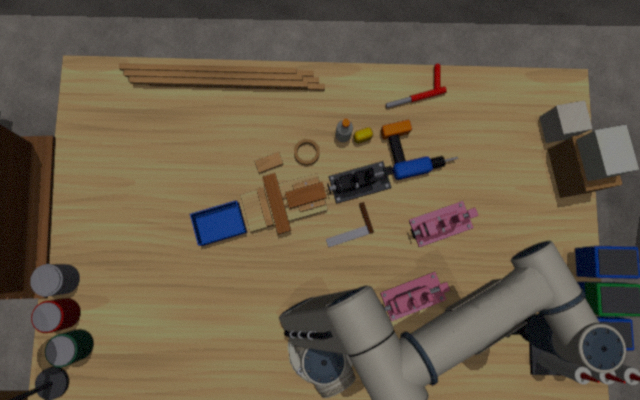

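View pics/wrist0.png

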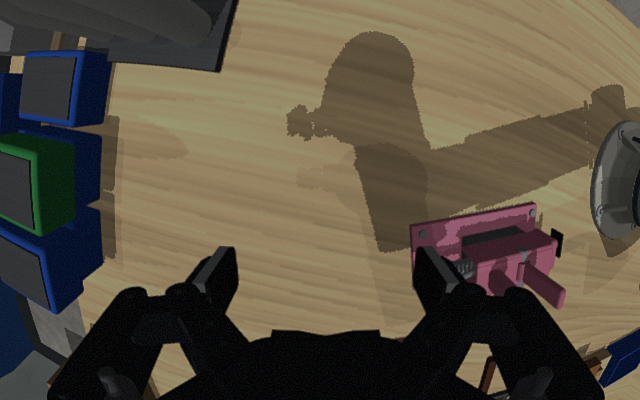

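The black clamp is at top-view (360,180). The pink look-alikes at (440,225) and (415,295) are not the ones meant. I'll enlarge a crop to confirm.

```bash
cat > h.py <<'E'
import numpy as np,cv2
from cell import readout, eyes, r
def ray(d,u,v):
    K=d["camera_matrix"];V=d["view"]
    c=np.array([(u-K[0,2])/K[0,0],-(v-K[1,2])/K[1,1],-1.])
    R=V[:3,:3];o=-R.T@V[:3,3];return o,R.T@c
def onz(d,u,v,z):
    o,k=ray(d,u,v);return o+k*(z-o[2])/k[2]
def proj(d,p):
    q=d["view"][:3,:3]@np.asarray(p,float)+d["view"][:3,3]
    K=d["camera_matrix"];return K[0,2]+K[0,0]*q[0]/-q[2],K[1,2]-K[1,1]*q[1]/-q[2]
def crop(d,name,x0,y0,x1,y1,s):
    im=d["frame"][y0:y1,x0:x1];im=cv2.convertScaleAbs(im,alpha=1.5,beta=20)
    cv2.imwrite(name,cv2.resize(im,None,fx=s,fy=s,interpolation=cv2.INTER_CUBIC))
E
python3 - <<'E'
from h import *
d=eyes.read_camera("top");crop(d,"pics/topc.png",240,120,440,260,4)
d=eyes.read_camera("side");crop(d,"pics/sidec.png",210,130,370,290,4) if 0 else crop(d,"pics/sidec.png",230,130,370,230,5)
E
```

```text
(no output)
```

View pics/topc.png

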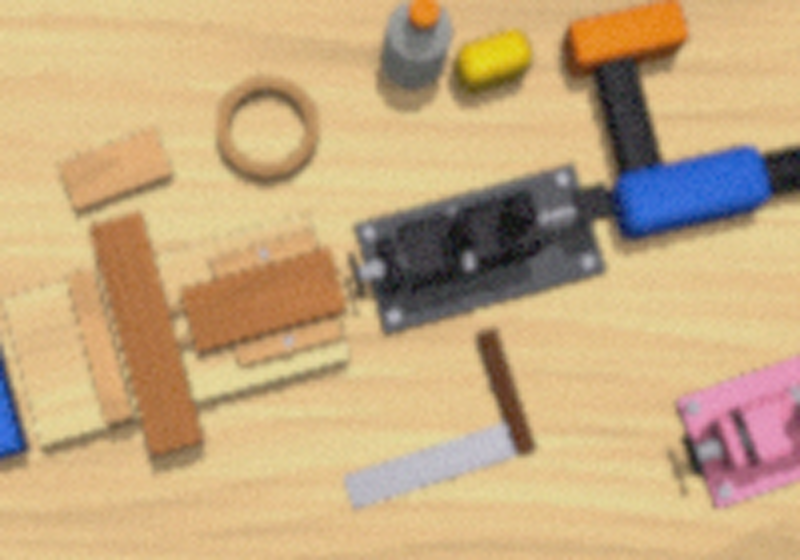

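View pics/sidec.png

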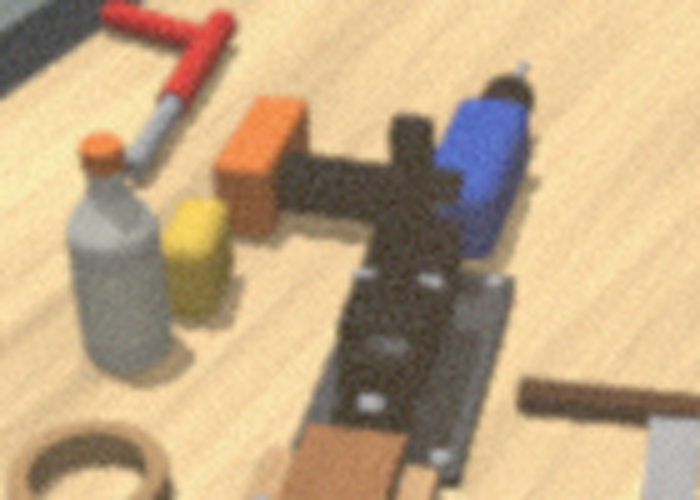

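Confirmed: the black clamp sits on a grey plate at crop (357–605,167–332), in line with the brown rail. Its jaw points left (+y world) and the drill is just behind its release pad. Next I'll get the rough pose.

```bash
python3 - <<'E'
from h import *
d=eyes.read_camera("top")
c=lambda u,v,z:onz(d,240+u/4,120+v/4,z)
P=[c(*p,8) for p in [(368,233),(563,180),(588,262),(394,316)]]
for p in P: print(p.round())
ctr=np.mean(P,0); dx=(P[0]+P[3]-P[1]-P[2])/2; dx/=np.linalg.norm(dx); print("bolt ctr",ctr.round(),dx,np.degrees(np.arctan2(dx[1],dx[0])))
# rail/housing: edges
a=(c(182,290,64)+c(197,353,64))/2; b=(c(332,245,64)+c(347,310,64))/2
e=a-b; print("rail ends",a.round(),b.round(),np.degrees(np.arctan2(e[1],e[0])))
E
python3 - <<'E'
from h import *
d=eyes.read_camera("top");crop(d,"pics/topd.png",320,150,400,210,10)
E
```

```text
[569. -24.   8.]
[ 620. -193.    8.]
[ 548. -215.    8.]
[497. -47.   8.]
bolt ctr [ 559. -120.    8.] [-0.2899377   0.95704552  0.        ] 106.8542264078343
rail ends [481. 125.  64.] [521.   1.  64.] 107.84719804194404
```

View pics/topd.png

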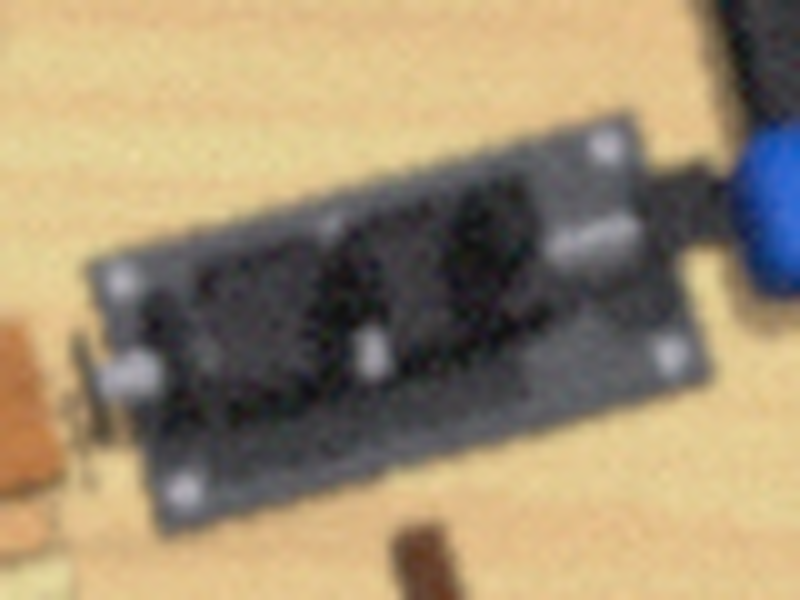

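```bash
cat >> h.py <<'E'
from scipy.spatial.transform import Rotation as Rn
def toolmove(pt,yaxis_xy):
    """dp(cm), rot(deg) to bring TCP to pt with tool x down, tool y along given xy dir"""
    s=readout.sense();R=Rn.from_quat(s["eef_rot"])
    y=np.array([*yaxis_xy,0.]);y/=np.linalg.norm(y);x=np.array([0,0,-1.]);z=np.cross(x,y)
    Rt=Rn.from_matrix(np.c_[x,y,z])
    return R.inv().apply(np.asarray(pt)-s["eef_pos"])/10,(R.inv()*Rt).as_rotvec(degrees=True)
E
python3 - <<'E'
from h import *
s=readout.sense();R=Rn.from_quat(s["eef_rot"]).as_matrix();print(R.round(3))
d=eyes.read_camera("wrist");V=d["view"];o=-V[:3,:3].T@V[:3,3]
print("cam in tool",R.T@(o-s["eef_pos"]),"axis",R.T@(-V[2,:3]))
for sg in (1,-1):
  print(toolmove([530,-60,330],np.array([-.29,.957])*sg))
E
```

```text
[[-0.    -0.975 -0.224]
 [ 0.    -0.224  0.975]
 [-1.     0.     0.   ]]
cam in tool [-142.4024101    68.80564826    0.84397138] axis [ 9.62771689e-01 -2.70315760e-01 -2.53368969e-04]
(array([ -9.87681557, -50.30930604,  37.28258594]), array([ 8.60770084e+01,  1.26801949e-02, -1.69171451e-02]))
(array([ -9.87681557, -50.30930604,  37.28258594]), array([-9.39229897e+01,  1.72366476e-02,  1.29196770e-02]))
```

>>> step_arm([
  {"dp":[-9.9,-50.3,37.3],"rot":[-94,0,0],"grip":1},
  {"dp":[-9.9,-50.3,37.3],"rot":[-94,0,0],"grip":1},
  {"dp":[-9.9,-50.3,37.3],"rot":[-94,0,0],"grip":1},
  {"dp":[-9.9,-50.3,37.3],"rot":[-94,0,0],"grip":1},
  {"dp":[-9.9,-50.3,37.3],"rot":[-94,0,0],"grip":1},
  {"dp":[-9.9,-50.3,37.3],"rot":[-94,0,0],"grip":1},
  {"dp":[-9.9,-50.3,37.3],"rot":[-94,0,0],"grip":1},
  {"dp":[-9.9,-50.3,37.3],"rot":[-94,0,0],"grip":1},
  {"dp":[-9.9,-50.3,37.3],"rot":[-94,0,0],"grip":1},
  {"dp":[-9.9,-50.3,37.3],"rot":[-94,0,0],"grip":1},
])

```text
t: 1.65
eef_pos: [525.1, -64.8, 329.5]
eef_rot: [0.7, 0.105, -0.699, 0.105]
contact_force: [0.8, -0.1, -0.0]
finger_gap: -0.1
```

>>> step_arm([
  {"dp":[0,0,0],"rot":[0,0,0],"grip":1},
  {"dp":[0,0,0],"rot":[0,0,0],"grip":1},
])

```text
t: 1.9
eef_pos: [524.0, -66.6, 328.7]
eef_rot: [-0.699, -0.104, 0.7, -0.104]
contact_force: [-0.7, -1.0, 0.5]
finger_gap: 0.3
```

```bash
python3 - <<'E'
from h import *
s=readout.sense();print(s["t"],s["eef_pos"],s["contact_force"],s["finger_gap"],s["joints"]);print(toolmove([530,-60,330],[.29,-.957]))
d=eyes.read_camera("wrist");cv2.imwrite("pics/w1.png",d["frame"]);crop(d,"pics/w1c.png",0,0,640,400,1.25)
E
```

```text
1.9 [524.00471775 -66.62957349 328.67834374] [-0.72050545 -0.99064559  0.54686734] 0.2760849158701442 [ 1.70305707e-01  2.04794876e-01  2.86540398e-01  2.10252449e-04
 -1.65315075e+00  1.25842977e-01]
(array([-0.1327094 , -0.45912744, -0.76681451]), array([ 0.10868358,  0.03611116, -0.00756692]))
```

View pics/w1c.png

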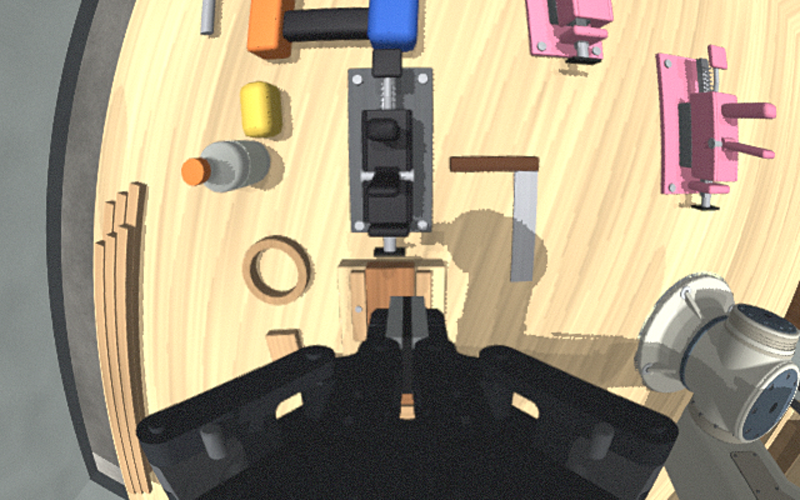

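```bash
python3 - <<'E'
from h import *
s=readout.sense();print(s["t"],s["eef_pos"])
d=eyes.read_camera("wrist");crop(d,"pics/w2c.png",270,30,360,220,4) if 0 else crop(d,"pics/w2c.png",260,40,370,130,7);crop(d,"pics/w3c.png",260,130,370,220,7)
E
```

```text
1.95 [523.67844188 -67.199287   328.97036574]
```

View pics/w2c.png

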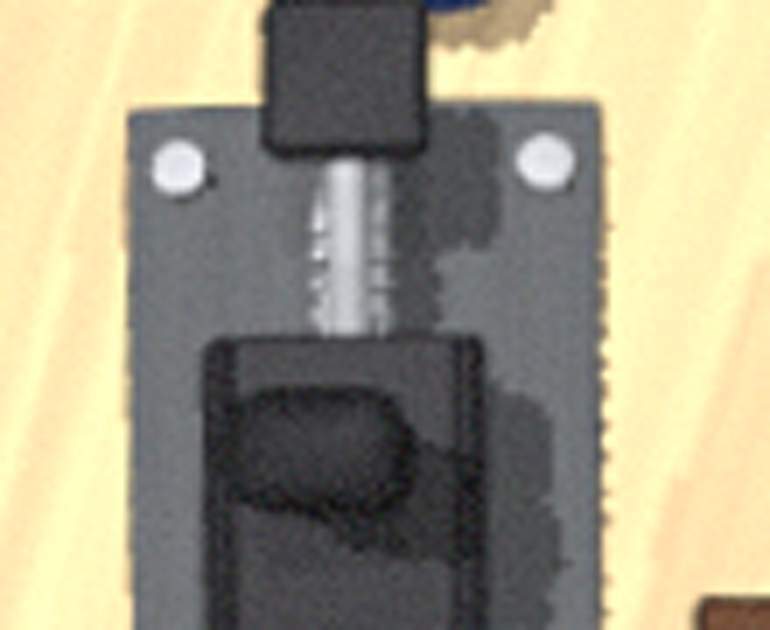

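View pics/w3c.png

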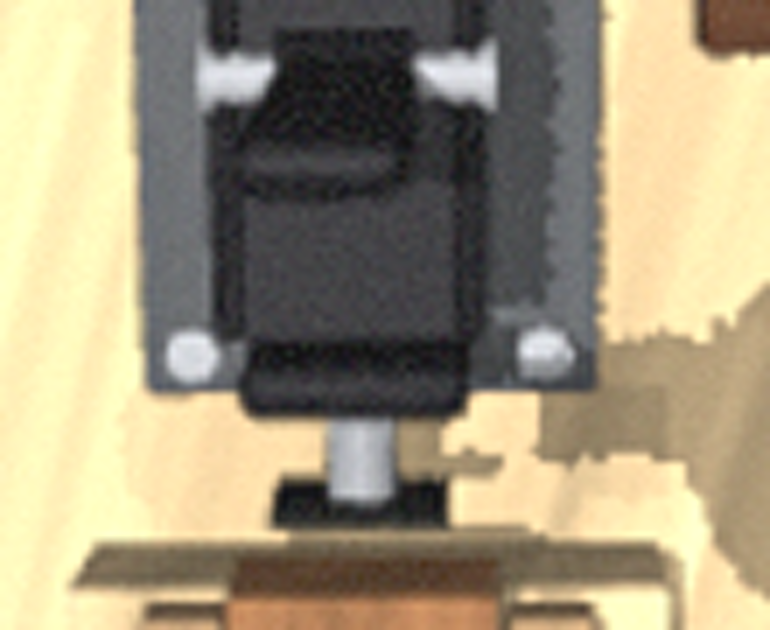

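```bash
cat >> h.py <<'E'
def fray(d,u,v):
    K=d["camera_matrix"];V=d["view"]
    a=np.array([u-K[0,2],v-K[1,2]]);rr=np.linalg.norm(a);th=rr/K[0,0]
    k=np.array([*(a/max(rr,1e-9)*np.sin(th)),np.cos(th)]);c=k*[1,-1,-1]
    R=V[:3,:3];return -R.T@V[:3,3],R.T@c
def fonz(d,u,v,z):
    o,k=fray(d,u,v);return o+k*(z-o[2])/k[2]
E
python3 - <<'E'
from h import *
s=readout.sense();print(s["t"],s["eef_pos"])
d=eyes.read_camera("wrist");
A=lambda u,v,z:fonz(d,260+u/7,40+v/7,z)
B=lambda u,v,z:fonz(d,260+u/7,130+v/7,z)
bl=[A(180,168,12),A(547,162,12),B(193,357,12),B(547,352,12)]
for b in bl:print("bolt",b.round(1))
dx=(bl[2]+bl[3]-bl[0]-bl[1]);dx/=np.linalg.norm(dx);print(dx,np.degrees(np.arctan2(dx[1],dx[0])))
yaw=np.arctan2(dx[1],dx[0])
h=B(347,77,90);g=A(322,450,171);he=[B(200,77,90),B(492,77,90)]
pad=A(347,155,86);jf=B(360,525,62); jb=B(355,415,90)
re=(B(235,560,64)+B(497,560,64))/2
cy=np.array([-dx[1],dx[0],0])
for n,p in dict(hinge=h,grip=g,h0=he[0],h1=he[1],padfront=pad,jawface=jf,hous=jb,rail=re,pl=np.mean(bl,0)).items():
    print(n,p.round(1),"rel hinge",((p-h)@dx).round(1),((p-h)@cy).round(1))
E
```

```text
2.0 [523.53128408 -67.50346238 329.15469089]
bolt [ 620.7 -189.    12. ]
bolt [ 547.4 -211.5   12. ]
bolt [569.1 -19.9  12. ]
bolt [495.6 -43.2  12. ]
[-0.29293923  0.95613106  0.        ] 107.03400576376218
hinge [552.  -95.5  90. ] rel hinge 0.0 0.0
grip [ 563.5 -136.6  171. ] rel hinge -42.7 1.0
h0 [577.  -88.2  90. ] rel hinge -0.4 -26.0
h1 [ 527.6 -102.8   90. ] rel hinge 0.1 25.5
padfront [ 580.5 -189.9   86. ] rel hinge -98.6 0.4
jawface [525.6  -8.9  62. ] rel hinge 90.5 -0.1
hous [533.5 -37.1  90. ] rel hinge 61.3 0.6
rail [522.6  -2.9  64. ] rel hinge 97.2 1.0
pl [ 558.2 -115.9   12. ] rel hinge -21.3 0.1
```

```bash
python3 - <<'E'
from h import *
s=readout.sense();print(s["t"],s["eef_pos"],s["dq"])
print(toolmove([540.3,-57.3,180],[.293,-.956]))
E
```

```text
2.05 [523.46184762 -67.6251697  329.26805229] [-0.00288106 -0.00229049  0.00217687 -0.00268404  0.00077965 -0.00238048]
(array([14.92765043, -0.50309683, -1.9034142 ]), array([-0.18333081, -0.02860086, -0.012323  ]))
```

>>> step_arm([
  {"dp":[5,-0.5,-1.9],"rot":[0,0,0],"grip":1},
  {"dp":[10,-0.5,-1.9],"rot":[0,0,0],"grip":1},
  {"dp":[14.9,-0.5,-1.9],"rot":[0,0,0],"grip":1},
  {"dp":[14.9,-0.5,-1.9],"rot":[0,0,0],"grip":1},
  {"dp":[14.9,-0.5,-1.9],"rot":[0,0,0],"grip":1},
])

```text
t: 2.68
eef_pos: [542.0, -57.1, 182.6]
eef_rot: [0.701, 0.104, -0.698, 0.104]
contact_force: [-0.3, 0.6, 1.2]
finger_gap: -0.3
```

```bash
python3 - <<'E'
from h import *
s=readout.sense();print(s["t"],s["eef_pos"],s["contact_force"])
print(toolmove([540.3,-57.3,152],[.293,-.956]))
d=eyes.read_camera("wrist");crop(d,"pics/w4.png",220,60,420,210,4)
E
```

```text
2.675 [541.98078908 -57.09588349 182.61159917] [-0.25842634  0.61062465  1.24721502]
(array([ 3.06049085, -0.03488279,  0.17761229]), array([-0.12777717, -0.20325622, -0.10351479]))
```

View pics/w4.png

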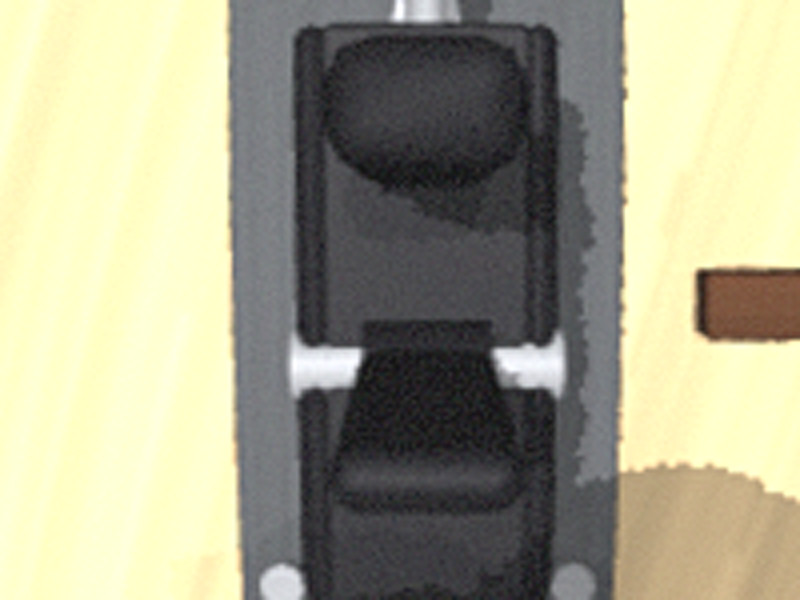

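>>> step_arm([
  {"dp":[3.0,0,0.2],"rot":[0,0,0],"grip":1},
  {"dp":[3.0,0,0.2],"rot":[0,0,0],"grip":1},
  {"dp":[3.0,0,0.2],"rot":[0,0,0],"grip":1},
])

```text
t: 3.1
eef_pos: [540.2, -57.1, 152.1]
eef_rot: [0.701, 0.104, -0.698, 0.105]
contact_force: [-0.5, -0.5, -0.8]
finger_gap: 0.2
```

```bash
cat >> h.py <<'E'
H=np.array([552.,-95.5,90]);DX=np.array([-.293,.956,0]);CY=np.array([-.956,-.293,0])
def st():
    s=readout.sense();p=s["eef_pos"]-H;f=s["contact_force"]
    print("t %.2f  tip rel hinge x %.1f y %.1f z %.1f | F along clamp x %.1f y %.1f z %.1f"%(s["t"],p@DX,p@CY,p[2],f@DX,f@CY,f[2]))
    return s
E
python3 - <<'E'
from h import *
st()
d=eyes.read_camera("wrist");crop(d,"pics/w5.png",220,60,420,210,4)
E
```

```text
t 3.10  tip rel hinge x 40.2 y 0.0 z 62.1 | F along clamp x -0.3 y 0.6 z -0.8
```

View pics/w5.png

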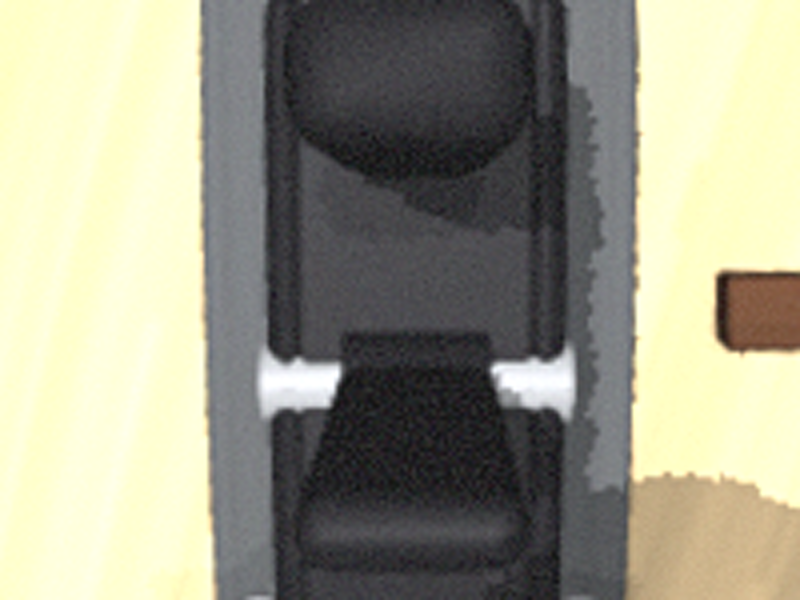

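>>> step_arm([
  {"dp":[0,1.0,0],"rot":[0,0,0],"grip":1},
  {"dp":[0,2.0,0],"rot":[0,0,0],"grip":1},
  {"dp":[0,3.0,0],"rot":[0,0,0],"grip":1},
  {"dp":[0,3.0,0],"rot":[0,0,0],"grip":1},
])

```text
t: 3.65
eef_pos: [548.1, -86.1, 150.1]
eef_rot: [0.7, 0.104, -0.699, 0.104]
contact_force: [-0.1, 2.6, 2.6]
finger_gap: 0.2
```

```bash
python3 - <<'E'
from h import *
st()
d=eyes.read_camera("wrist");crop(d,"pics/w6.png",220,60,420,210,4)
E
```

```text
t 3.65  tip rel hinge x 10.2 y 1.0 z 60.1 | F along clamp x 2.5 y -0.7 z 2.6
```

View pics/w6.png

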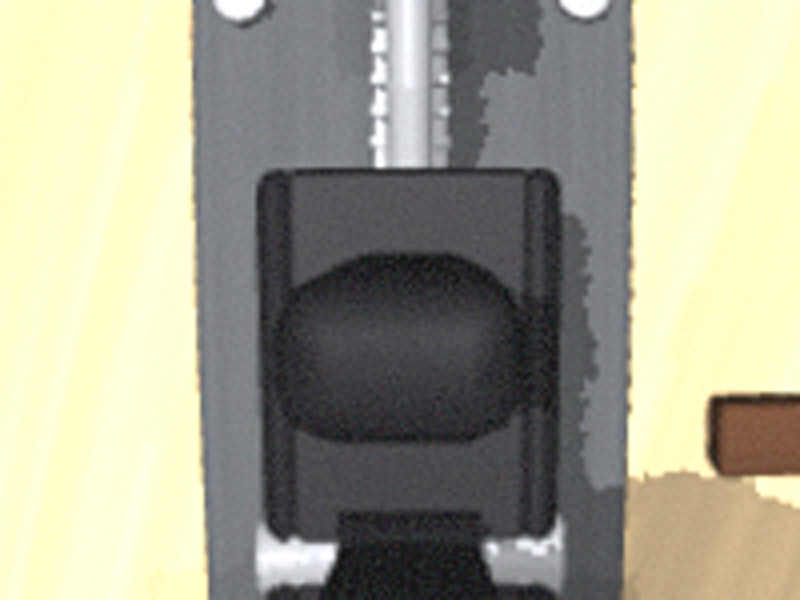

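>>> step_arm([
  {"dp":[0,0.8,0],"rot":[0,0,0],"grip":1},
  {"dp":[0,1.6,0],"rot":[0,0,0],"grip":1},
  {"dp":[0,1.6,0],"rot":[0,0,0],"grip":1},
])

```text
t: 4.08
eef_pos: [552.1, -100.2, 149.1]
eef_rot: [-0.699, -0.105, 0.7, -0.104]
contact_force: [0.6, 5.5, -1.6]
finger_gap: 0.1
```

```bash
python3 - <<'E'
from h import *
st()
d=eyes.read_camera("wrist");crop(d,"pics/w7.png",220,60,420,210,4)
E
```

```text
t 4.08  tip rel hinge x -4.5 y 1.3 z 59.1 | F along clamp x 5.1 y -2.2 z -1.6
```

View pics/w7.png

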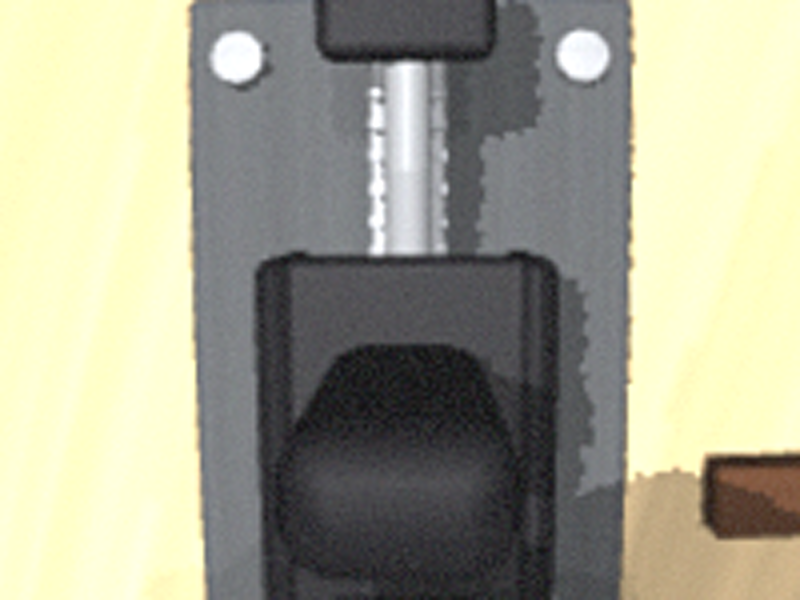

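>>> step_arm([
  {"dp":[-0.2,0.4,0],"rot":[0,0,0],"grip":1},
  {"dp":[-0.2,0.7,0],"rot":[0,0,0],"grip":1},
])

```text
t: 4.38
eef_pos: [552.9, -105.2, 150.3]
eef_rot: [-0.698, -0.106, 0.7, -0.103]
contact_force: [-1.9, 9.6, -3.0]
finger_gap: -0.3
```

```bash
python3 - <<'E'
from h import *
st()
E
```

```text
t 4.38  tip rel hinge x -9.5 y 2.0 z 60.3 | F along clamp x 9.7 y -1.0 z -3.0
```

>>> step_arm([
  {"dp":[-0.1,0.2,0],"rot":[0,0,0],"grip":1},
  {"dp":[-0.1,0.2,0],"rot":[0,0,0],"grip":1},
])

```text
t: 4.62
eef_pos: [553.0, -105.6, 150.4]
eef_rot: [-0.698, -0.107, 0.701, -0.102]
contact_force: [-3.0, 14.2, -3.8]
finger_gap: -0.2
```

```bash
python3 - <<'E'
from h import *
st()
d=eyes.read_camera("side");crop(d,"pics/s1.png",270,140,370,215,8)
E
```

```text
t 4.62  tip rel hinge x -9.9 y 2.0 z 60.4 | F along clamp x 14.4 y -1.3 z -3.8
```

View pics/s1.png

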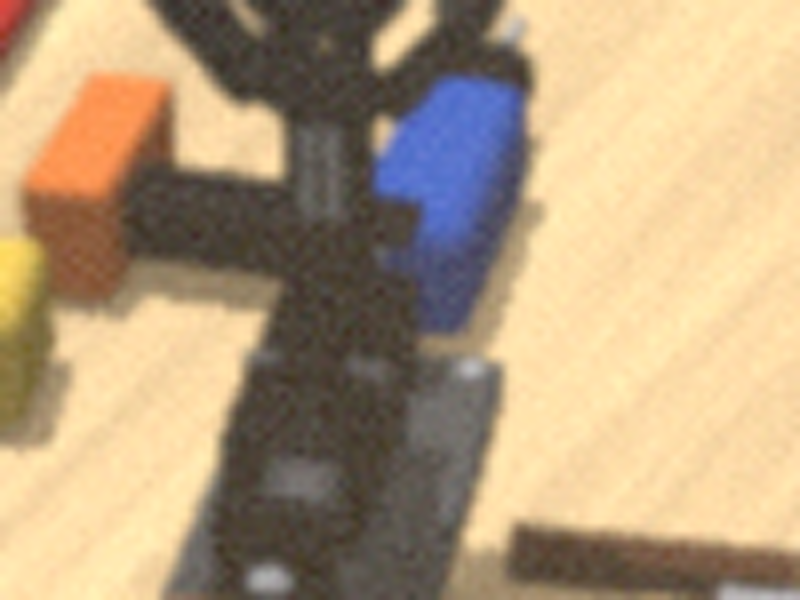

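The full stop sits at tip x≈-9.9 relative to the hinge, and the arm gives about 2.5–3 N/mm. Next is pull 2.

>>> step_arm([
  {"dp":[0,-1.9,0],"rot":[0,0,0],"grip":1},
  {"dp":[0,-3.8,0],"rot":[0,0,0],"grip":1},
  {"dp":[0,-3.8,0],"rot":[0,0,0],"grip":1},
])

```text
t: 5.05
eef_pos: [543.7, -72.2, 153.7]
eef_rot: [0.7, 0.104, -0.699, 0.105]
contact_force: [0.0, 0.2, -0.5]
finger_gap: -0.2
```

```bash
python3 - <<'E'
from h import *
st()
d=eyes.read_camera("wrist");cv2.imwrite("pics/w8.png",d["frame"])
d=eyes.read_camera("side");crop(d,"pics/s2.png",240,160,370,290,4)
E
```

```text
t 5.05  tip rel hinge x 24.7 y 1.1 z 63.7 | F along clamp x 0.2 y -0.1 z -0.5
```

View pics/w8.png

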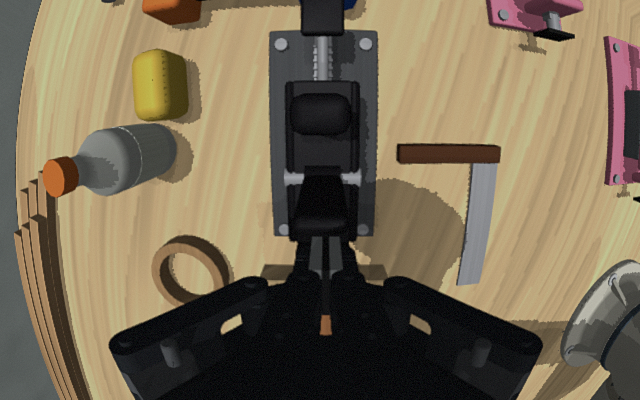

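View pics/s2.png

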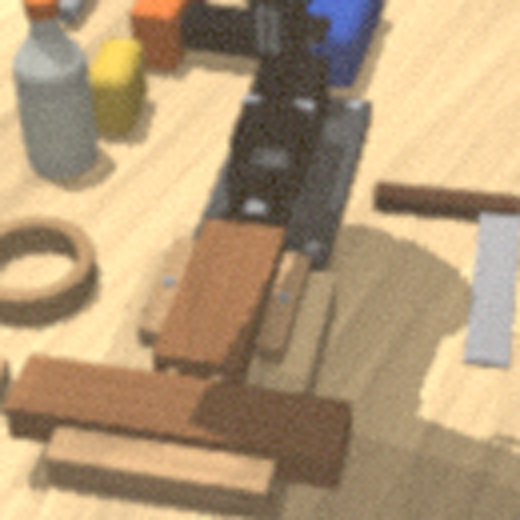

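>>> step_arm([
  {"dp":[0.1,1.2,0],"rot":[0,0,0],"grip":1},
  {"dp":[0.1,2.4,0],"rot":[0,0,0],"grip":1},
  {"dp":[0.0,3.2,0],"rot":[0,0,0],"grip":1},
  {"dp":[0.0,3.7,0],"rot":[0,0,0],"grip":1},
  {"dp":[0.0,3.7,0],"rot":[0,0,0],"grip":1},
])

```text
t: 5.78
eef_pos: [553.5, -105.8, 151.1]
eef_rot: [-0.699, -0.106, 0.7, -0.101]
contact_force: [-4.0, 15.2, 0.0]
finger_gap: -0.2
```

```bash
python3 - <<'E'
from h import *
st()
d=eyes.read_camera("side");crop(d,"pics/s3.png",240,160,370,290,4)
E
```

```text
t 5.78  tip rel hinge x -10.2 y 1.6 z 61.1 | F along clamp x 15.7 y -0.7 z 0.0
```

View pics/s3.png

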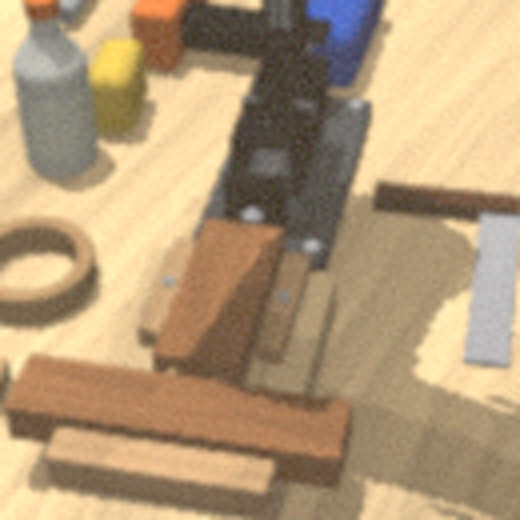

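>>> step_arm([
  {"dp":[0,-1.9,0],"rot":[0,0,0],"grip":1},
  {"dp":[0,-3.8,0],"rot":[0,0,0],"grip":1},
  {"dp":[0,-3.8,0],"rot":[0,0,0],"grip":1},
  {"dp":[0,-2.6,0],"rot":[0,0,0],"grip":1},
  {"dp":[0,-1.4,0],"rot":[0,0,0],"grip":1},
  {"dp":[0.0,-0.6,0],"rot":[0,0,0],"grip":1},
  {"dp":[0.0,-0.2,0],"rot":[0,0,0],"grip":1},
  {"dp":[0.0,-0.2,0],"rot":[0,0,0],"grip":1},
])

```text
t: 6.82
eef_pos: [553.7, -105.5, 151.2]
eef_rot: [-0.699, -0.105, 0.7, -0.102]
contact_force: [-0.7, 8.9, -1.9]
finger_gap: -0.2
```

```bash
python3 - <<'E'
from h import *
st()
d=eyes.read_camera("side");crop(d,"pics/s4.png",240,160,370,290,4)
E
```

```text
t 6.83  tip rel hinge x -10.0 y 1.3 z 61.2 | F along clamp x 8.7 y -1.9 z -1.9
```

View pics/s4.png

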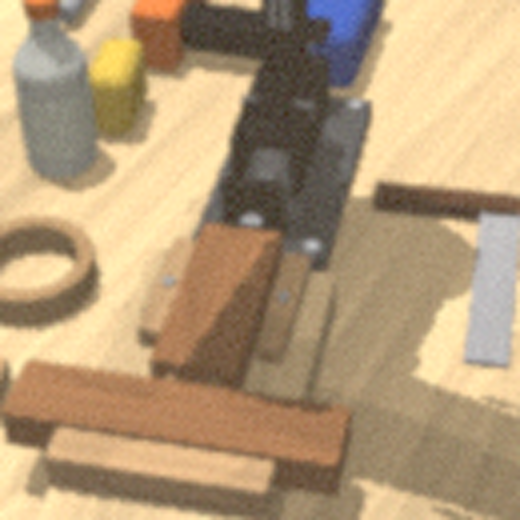

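>>> step_arm([
  {"dp":[0,-1.9,0],"rot":[0,0,0],"grip":1},
  {"dp":[0,-3.7,0],"rot":[0,0,0],"grip":1},
  {"dp":[0,-3.7,0],"rot":[0,0,0],"grip":1},
  {"dp":[0,-2.5,0],"rot":[0,0,0],"grip":1},
  {"dp":[0,-1.4,0],"rot":[0,0,0],"grip":1},
  {"dp":[0.0,-0.5,0],"rot":[0,0,0],"grip":1},
  {"dp":[0.0,0,0],"rot":[0,0,0],"grip":1},
  {"dp":[0.0,0,0],"rot":[0,0,0],"grip":1},
])

```text
t: 7.88
eef_pos: [553.7, -105.0, 151.1]
eef_rot: [-0.699, -0.106, 0.7, -0.102]
contact_force: [-0.7, 10.9, -3.2]
finger_gap: 0.2
```

```bash
python3 - <<'E'
from h import *
st()
d=eyes.read_camera("side");crop(d,"pics/s5.png",240,160,370,290,4)
E
```

```text
t 7.88  tip rel hinge x -9.6 y 1.2 z 61.1 | F along clamp x 10.6 y -2.5 z -3.2
```

View pics/s5.png

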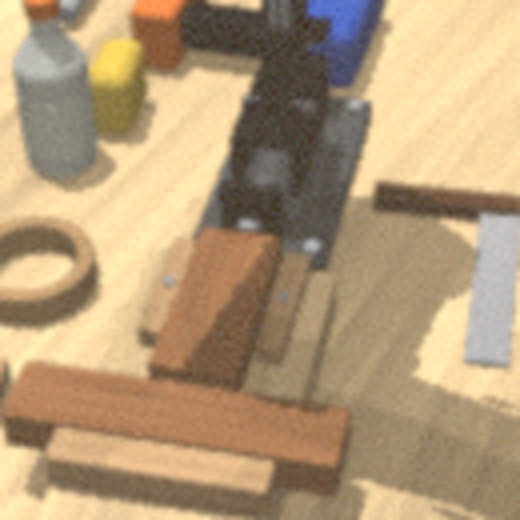

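>>> step_arm([
  {"dp":[0,-1.9,0],"rot":[0,0,0],"grip":1},
  {"dp":[0,-3.7,0],"rot":[0,0,0],"grip":1},
  {"dp":[0,-3.7,0],"rot":[0,0,0],"grip":1},
  {"dp":[0,-2.5,0],"rot":[0,0,0],"grip":1},
  {"dp":[0,-1.4,0],"rot":[0,0,0],"grip":1},
  {"dp":[0.0,-0.5,0],"rot":[0,0,0],"grip":1},
  {"dp":[0.0,0,0],"rot":[0,0,0],"grip":1},
  {"dp":[0.0,0,0],"rot":[0,0,0],"grip":1},
])

```text
t: 8.93
eef_pos: [553.6, -105.2, 151.2]
eef_rot: [-0.699, -0.105, 0.7, -0.102]
contact_force: [-1.0, 10.5, -1.2]
finger_gap: 0.1
```

```bash
python3 - <<'E'
from h import *
st()
d=eyes.read_camera("side");crop(d,"pics/s6.png",240,160,370,290,4)
E
```

```text
t 8.93  tip rel hinge x -9.8 y 1.3 z 61.2 | F along clamp x 10.3 y -2.1 z -1.2
```

View pics/s6.png

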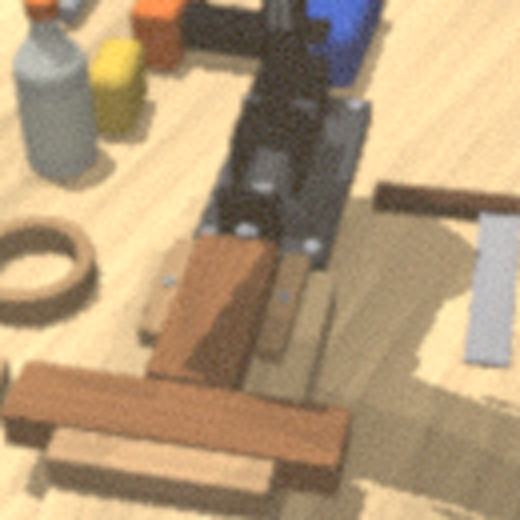

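>>> step_arm([
  {"dp":[0,-1.9,0],"rot":[0,0,0],"grip":1},
  {"dp":[0,-3.7,0],"rot":[0,0,0],"grip":1},
  {"dp":[0,-3.7,0],"rot":[0,0,0],"grip":1},
  {"dp":[0,-2.5,0],"rot":[0,0,0],"grip":1},
  {"dp":[0,-1.4,0],"rot":[0,0,0],"grip":1},
  {"dp":[0.0,-0.5,0],"rot":[0,0,0],"grip":1},
  {"dp":[0.0,0,0],"rot":[0,0,0],"grip":1},
  {"dp":[0.0,0,0],"rot":[0,0,0],"grip":1},
])

```text
t: 9.98
eef_pos: [553.6, -104.9, 151.2]
eef_rot: [-0.699, -0.106, 0.7, -0.102]
contact_force: [-0.9, 11.7, -2.0]
finger_gap: 0.1
```

```bash
python3 - <<'E'
from h import *
st()
d=eyes.read_camera("side");crop(d,"pics/s7.png",240,160,370,290,4)
E
```

```text
t 9.97  tip rel hinge x -9.4 y 1.2 z 61.2 | F along clamp x 11.4 y -2.6 z -2.0
```

View pics/s7.png

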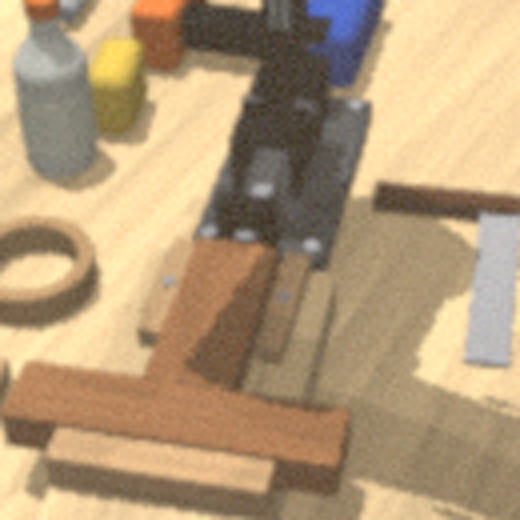

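Shoulder gap now looks closed. Pull 7 goes in small increments, watching the force.

>>> step_arm([
  {"dp":[0,-1.9,0],"rot":[0,0,0],"grip":1},
  {"dp":[0,-3.7,0],"rot":[0,0,0],"grip":1},
  {"dp":[0,-3.7,0],"rot":[0,0,0],"grip":1},
  {"dp":[0,-2.6,0],"rot":[0,0,0],"grip":1},
  {"dp":[0,-1.9,0],"rot":[0,0,0],"grip":1},
  {"dp":[0.0,-1.4,0],"rot":[0,0,0],"grip":1},
  {"dp":[0.0,-1.0,0],"rot":[0,0,0],"grip":1},
  {"dp":[0.0,-1.0,0],"rot":[0,0,0],"grip":1},
])

```text
t: 11.02
eef_pos: [551.1, -96.1, 152.7]
eef_rot: [0.699, 0.105, -0.699, 0.103]
contact_force: [-2.4, 9.1, 3.8]
finger_gap: 0.2
```

```bash
python3 - <<'E'
from h import *
st()
E
```

```text
t 11.03  tip rel hinge x -0.3 y 1.1 z 62.7 | F along clamp x 9.4 y -0.3 z 3.8
```

>>> step_arm([
  {"dp":[0,0.3,0],"rot":[0,0,0],"grip":1},
  {"dp":[0,0.5,0],"rot":[0,0,0],"grip":1},
  {"dp":[0,0.5,0],"rot":[0,0,0],"grip":1},
])

```text
t: 11.4
eef_pos: [552.3, -100.2, 152.0]
eef_rot: [-0.699, -0.105, 0.7, -0.102]
contact_force: [-1.7, 9.3, 1.6]
finger_gap: 0.0
```

```bash
python3 - <<'E'
from h import *
st()
E
```

```text
t 11.40  tip rel hinge x -4.6 y 1.1 z 62.0 | F along clamp x 9.4 y -1.1 z 1.6
```

>>> step_arm([
  {"dp":[0,0.3,0],"rot":[0,0,0],"grip":1},
  {"dp":[0,0.5,0],"rot":[0,0,0],"grip":1},
  {"dp":[0,0.5,0],"rot":[0,0,0],"grip":1},
])

```text
t: 11.78
eef_pos: [553.3, -103.7, 151.2]
eef_rot: [-0.699, -0.106, 0.7, -0.101]
contact_force: [-3.2, 13.9, 0.7]
finger_gap: 0.4
```

```bash
python3 - <<'E'
from h import *
st()
d=eyes.read_camera("side");crop(d,"pics/s8.png",240,160,370,290,4)
E
```

```text
t 11.78  tip rel hinge x -8.2 y 1.2 z 61.2 | F along clamp x 14.2 y -1.1 z 0.7
```

View pics/s8.png

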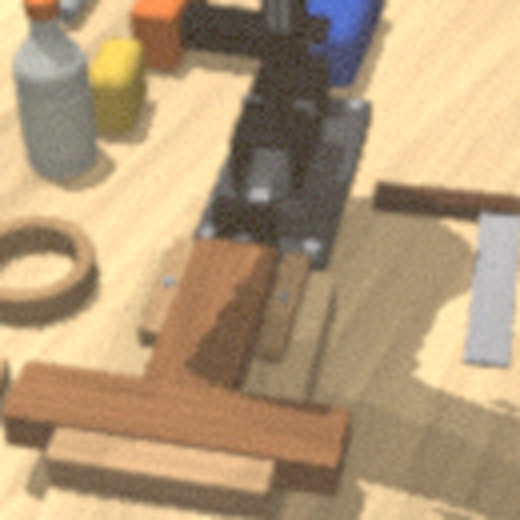

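>>> step_arm([
  {"dp":[0,0.1,0],"rot":[0,0,0],"grip":1},
  {"dp":[0,0.2,0],"rot":[0,0,0],"grip":1},
  {"dp":[0,0.2,0],"rot":[0,0,0],"grip":1},
])

```text
t: 12.2
eef_pos: [553.6, -104.8, 151.0]
eef_rot: [-0.699, -0.107, 0.7, -0.101]
contact_force: [-3.2, 16.7, -1.1]
finger_gap: -0.0
```

```bash
python3 - <<'E'
from h import *
st()
E
```

```text
t 12.20  tip rel hinge x -9.4 y 1.2 z 61.0 | F along clamp x 16.9 y -1.8 z -1.1
```

>>> step_arm([
  {"dp":[0,-1.9,0],"rot":[0,0,0],"grip":1},
  {"dp":[0,-3.9,0],"rot":[0,0,0],"grip":1},
  {"dp":[0,-3.9,0],"rot":[0,0,0],"grip":1},
  {"dp":[0,-3.3,0],"rot":[0,0,0],"grip":1},
  {"dp":[0,-2.9,0],"rot":[0,0,0],"grip":1},
  {"dp":[0.0,-2.6,0],"rot":[0,0,0],"grip":1},
  {"dp":[0.0,-2.6,0],"rot":[0,0,0],"grip":1},
])

```text
t: 13.08
eef_pos: [547.1, -83.7, 153.0]
eef_rot: [0.7, 0.104, -0.699, 0.104]
contact_force: [-0.5, 3.9, 3.1]
finger_gap: -0.0
```

```bash
python3 - <<'E'
from h import *
st()
E
```

```text
t 13.07  tip rel hinge x 12.7 y 1.2 z 63.0 | F along clamp x 3.9 y -0.6 z 3.1
```

>>> step_arm([
  {"dp":[0,0.3,0],"rot":[0,0,0],"grip":1},
  {"dp":[0,0.6,0],"rot":[0,0,0],"grip":1},
  {"dp":[0,0.6,0],"rot":[0,0,0],"grip":1},
])

```text
t: 13.45
eef_pos: [548.4, -87.7, 153.0]
eef_rot: [0.699, 0.105, -0.699, 0.103]
contact_force: [-3.7, 9.4, 6.7]
finger_gap: 0.2
```

```bash
python3 - <<'E'
from h import *
st()
E
```

```text
t 13.45  tip rel hinge x 8.5 y 1.2 z 63.0 | F along clamp x 10.1 y 0.7 z 6.7
```

>>> step_arm([
  {"dp":[0,0.2,0],"rot":[0,0,0],"grip":1},
  {"dp":[0,0.4,0],"rot":[0,0,0],"grip":1},
  {"dp":[0,0.4,0],"rot":[0,0,0],"grip":1},
])

```text
t: 13.82
eef_pos: [549.3, -90.6, 152.9]
eef_rot: [-0.699, -0.106, 0.699, -0.103]
contact_force: [-4.4, 12.8, 6.9]
finger_gap: -0.0
```

```bash
python3 - <<'E'
from h import *
st()
E
```

```text
t 13.82  tip rel hinge x 5.5 y 1.2 z 62.9 | F along clamp x 13.5 y 0.5 z 6.9
```

>>> step_arm([
  {"dp":[0,0.2,0],"rot":[0,0,0],"grip":1},
  {"dp":[0,0.4,0],"rot":[0,0,0],"grip":1},
  {"dp":[0,0.4,0],"rot":[0,0,0],"grip":1},
])

```text
t: 14.2
eef_pos: [550.3, -93.7, 152.6]
eef_rot: [-0.699, -0.106, 0.7, -0.102]
contact_force: [-6.3, 15.5, 6.4]
finger_gap: 0.2
```

```bash
python3 - <<'E'
from h import *
st()
E
```

```text
t 14.20  tip rel hinge x 2.2 y 1.1 z 62.6 | F along clamp x 16.7 y 1.4 z 6.4
```

16.7 N at 12 mm short of full stroke, so the clamp is tight. I'll let go now and hold for over 2 s.

>>> step_arm([
  {"dp":[0,-1.5,0],"rot":[0,0,0],"grip":1},
  {"dp":[0,-3.0,0],"rot":[0,0,0],"grip":1},
  {"dp":[0,-4.5,0],"rot":[0,0,0],"grip":1},
  {"dp":[0,-4.5,0],"rot":[0,0,0],"grip":1},
  {"dp":[0,-4.5,0],"rot":[0,0,0],"grip":1},
])

```text
t: 14.82
eef_pos: [538.1, -54.2, 152.9]
eef_rot: [-0.699, -0.104, 0.699, -0.104]
contact_force: [-0.3, -0.8, 0.4]
finger_gap: -0.1
```

```bash
python3 - <<'E'
from h import *
st()
d=eyes.read_camera("side");crop(d,"pics/s9.png",240,160,370,290,4)
d=eyes.read_camera("wrist");cv2.imwrite("pics/w9.png",d["frame"])
E
```

```text
t 14.82  tip rel hinge x 43.6 y 1.2 z 62.9 | F along clamp x -0.7 y 0.5 z 0.4
```

View pics/s9.png

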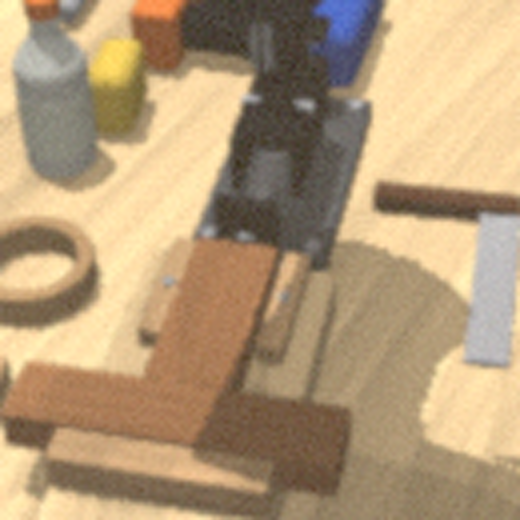

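View pics/w9.png

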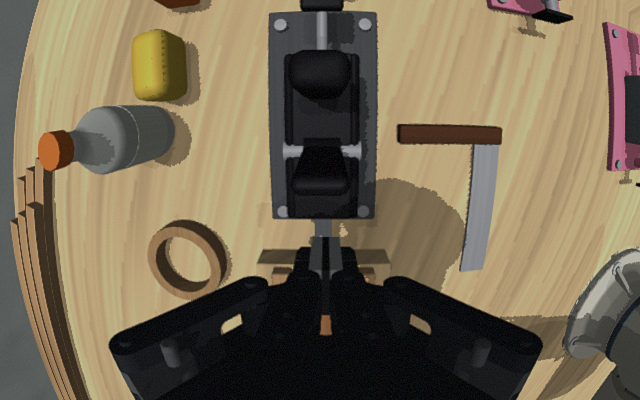

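>>> step_arm([
  {"dp":[-3.5,0,-0.1],"rot":[0,0,0],"grip":1},
  {"dp":[-7,0,-0.1],"rot":[0,0,0],"grip":1},
  {"dp":[-7,3,-0.1],"rot":[0,0,0],"grip":1},
  {"dp":[-7,6,-0.1],"rot":[0,0,0],"grip":1},
  {"dp":[-7,9,-0.1],"rot":[0,0,0],"grip":1},
  {"dp":[-7,12,-0.1],"rot":[0,0,0],"grip":1},
  {"dp":[-7,14.5,-0.1],"rot":[0,0,0],"grip":1},
  {"dp":[-7,15.7,-0.1],"rot":[0,0,0],"grip":1},
  {"dp":[-7,15.7,-0.1],"rot":[0,0,0],"grip":1},
  {"dp":[-7,15.7,-0.1],"rot":[0,0,0],"grip":1},
])

```text
t: 16.18
eef_pos: [584.7, -203.3, 223.0]
eef_rot: [0.699, 0.104, -0.699, 0.104]
contact_force: [0.1, -0.8, -0.1]
finger_gap: 0.4
```

```bash
python3 - <<'E'
from h import *
st();print(toolmove([585.4,-204.5,120],[.293,-.956]))
d=eyes.read_camera("wrist");cv2.imwrite("pics/w10.png",d["frame"])
d=eyes.read_camera("top");crop(d,"pics/t10.png",290,130,430,230,5)
E
```

```text
t 16.18  tip rel hinge x -112.6 y 0.4 z 133.0 | F along clamp x -0.8 y 0.2 z -0.1
(array([10.29868944,  0.13932883, -0.03297713]), array([-0.0775321 , -0.01115408,  0.00874924]))
```

View pics/w10.png

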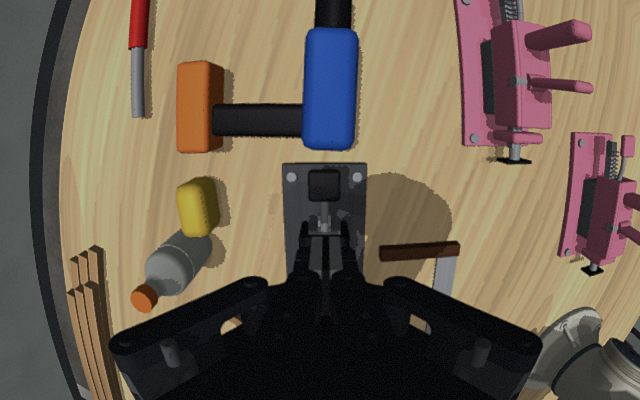

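View pics/t10.png

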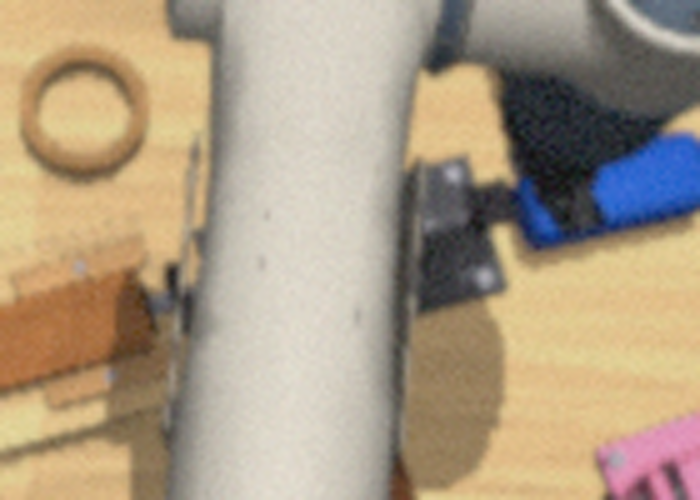

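```bash
python3 - <<'E'
from h import *
d=eyes.read_camera("wrist");st()
im=d["frame"];print([ (u,int(im[185,u].mean())) for u in range(296,352,4)],[(v,int(im[v,324].mean())) for v in range(160,212,3)])
for p in [(309,171),(339,171),(309,200),(339,200),(324,185)]:
    q=fonz(d,*p,86);print(q.round(1),((q-H)@DX).round(1),((q-H)@CY).round(1))
E
```

```text
t 16.32  tip rel hinge x -112.5 y 0.3 z 133.2 | F along clamp x 0.3 y -1.0 z 0.7
[(296, 62), (300, 61), (304, 67), (308, 39), (312, 34), (316, 35), (320, 31), (324, 35), (328, 32), (332, 33), (336, 34), (340, 31), (344, 46), (348, 40)] [(160, 146), (163, 34), (166, 51), (169, 23), (172, 27), (175, 41), (178, 39), (181, 37), (184, 35), (187, 28), (190, 28), (193, 27), (196, 26), (199, 12), (202, 71), (205, 71), (208, 75), (211, 75)]
[ 603.6 -214.2   86. ] -128.6 -14.5
[ 577.2 -222.3   86. ] -128.6 13.0
[ 595.8 -187.7   86. ] -101.0 -14.9
[ 568.9 -195.9   86. ] -100.9 13.3
[ 586.5 -205.6   86. ] -115.4 -0.8
```

>>> step_arm([
  {"dp":[4,0.2,0],"rot":[0,0,0],"grip":1},
  {"dp":[8,0.2,0],"rot":[0,0,0],"grip":1},
  {"dp":[11,0.2,0],"rot":[0,0,0],"grip":1},
  {"dp":[12.5,0.2,0],"rot":[0,0,0],"grip":1},
  {"dp":[12.5,0.2,0],"rot":[0,0,0],"grip":1},
  {"dp":[12.5,0.2,0],"rot":[0,0,0],"grip":1},
  {"dp":[12.5,0.2,0],"rot":[0,0,0],"grip":1},
  {"dp":[12.5,0.2,0],"rot":[0,0,0],"grip":1},
])

```text
t: 17.32
eef_pos: [585.7, -205.9, 98.7]
eef_rot: [0.7, 0.104, -0.699, 0.104]
contact_force: [0.7, 0.3, 0.2]
finger_gap: -0.0
```

```bash
python3 - <<'E'
from h import *
st()
d=eyes.read_camera("wrist");cv2.imwrite("pics/w11.png",d["frame"])
E
```

```text
t 17.32  tip rel hinge x -115.4 y 0.1 z 8.7 | F along clamp x 0.1 y -0.7 z 0.2
```

View pics/w11.png

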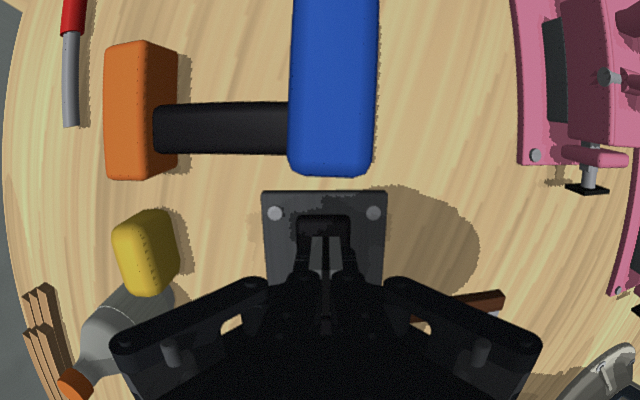

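Tip is over the pad (325,225 in the wrist view) and the joint has been held for about 2.8 s. Now I press.

>>> step_arm([
  {"dp":[1.0,0,0],"rot":[0,0,0],"grip":1},
  {"dp":[1.6,0,0],"rot":[0,0,0],"grip":1},
  {"dp":[2.0,0.1,0],"rot":[0,0,0],"grip":1},
  {"dp":[2.3,0.1,0],"rot":[0,0,0],"grip":1},
  {"dp":[2.3,0.1,0],"rot":[0,0,0],"grip":1},
  {"dp":[2.3,0.1,0],"rot":[0,0,0],"grip":1},
])

```text
t: 18.12
eef_pos: [586.7, -208.7, 76.7]
eef_rot: [0.7, 0.103, -0.699, 0.106]
contact_force: [0.7, -3.1, 8.3]
finger_gap: -0.1
```

```bash
python3 - <<'E'
from h import *
st()
d=eyes.read_camera("side");crop(d,"pics/s12.png",240,160,370,290,4)
E
```

```text
t 18.12  tip rel hinge x -118.4 y -0.0 z -13.3 | F along clamp x -3.1 y 0.2 z 8.3
```

View pics/s12.png

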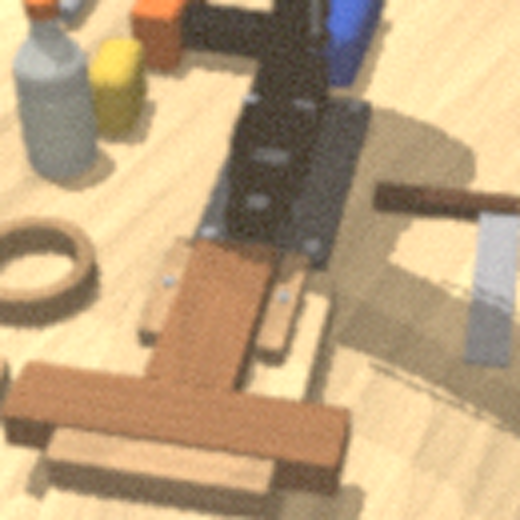

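Jaw has sprung back while the rail stays home. I'll keep the pad down a bit longer, then lift clear.

>>> step_arm([
  {"dp":[0,0,0],"rot":[0,0,0],"grip":1},
  {"dp":[0,0,0],"rot":[0,0,0],"grip":1},
  {"dp":[0,0,0],"rot":[0,0,0],"grip":1},
  {"dp":[0,0,0],"rot":[0,0,0],"grip":1},
  {"dp":[0,0,0],"rot":[0,0,0],"grip":1},
  {"dp":[0,0,0],"rot":[0,0,0],"grip":1},
])

```text
t: 18.92
eef_pos: [586.7, -208.7, 76.7]
eef_rot: [0.7, 0.103, -0.699, 0.106]
contact_force: [-1.3, -3.9, 8.4]
finger_gap: -0.3
```

>>> step_arm([
  {"dp":[-1.5,0,0],"rot":[0,0,0],"grip":1},
  {"dp":[-4,0,0],"rot":[0,0,0],"grip":1},
  {"dp":[-8,0,0],"rot":[0,0,0],"grip":1},
  {"dp":[-13,0,0],"rot":[0,0,0],"grip":1},
  {"dp":[-18,0,0],"rot":[0,0,0],"grip":1},
  {"dp":[-22,-6,0],"rot":[0,0,0],"grip":1},
  {"dp":[-22,-10,0],"rot":[0,0,0],"grip":1},
  {"dp":[-22,-10,0],"rot":[0,0,0],"grip":1},
  {"dp":[-22,-10,0],"rot":[0,0,0],"grip":1},
])

```text
t: 20.05
eef_pos: [556.2, -110.9, 294.6]
eef_rot: [-0.699, -0.105, 0.7, -0.104]
contact_force: [-0.2, 0.5, 1.0]
finger_gap: -0.0
```

```bash
python3 - <<'E'
from h import *
st()
d=eyes.read_camera("side");crop(d,"pics/s13.png",240,160,370,290,4)
d=eyes.read_camera("wrist");crop(d,"pics/w13.png",220,60,420,210,4); cv2.imwrite("pics/w13f.png",d["frame"])
E
```

```text
t 20.05  tip rel hinge x -16.0 y 0.5 z 204.6 | F along clamp x 0.5 y 0.0 z 1.0
```

View pics/s13.png

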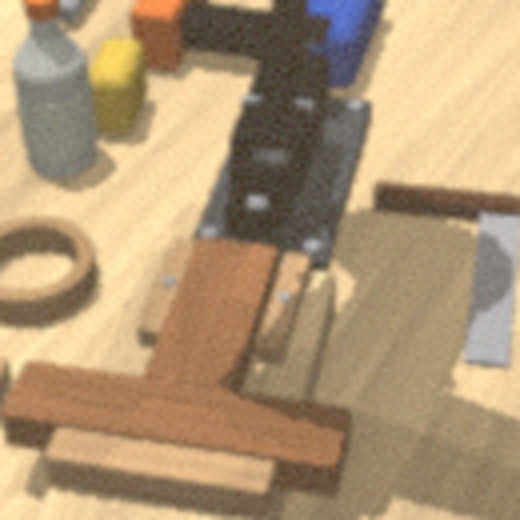

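View pics/w13f.png

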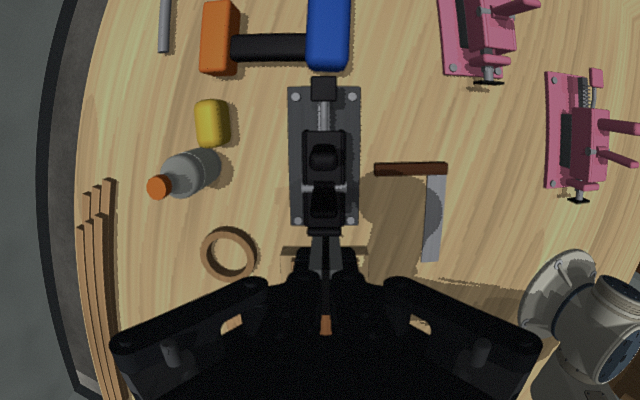

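>>> step_arm([
  {"dp":[-3.5,-3,0],"rot":[0,0,0],"grip":1},
  {"dp":[-3.5,-6,0],"rot":[0,0,0],"grip":1},
  {"dp":[-3.5,-6,0],"rot":[0,0,0],"grip":1},
  {"dp":[-3.5,-6,0],"rot":[0,0,0],"grip":1},
])

```text
t: 20.65
eef_pos: [539.1, -54.5, 329.2]
eef_rot: [-0.699, -0.104, 0.7, -0.104]
contact_force: [-0.6, 0.5, -0.2]
finger_gap: 0.3
```

```bash
python3 - <<'E'
from h import *
st()
d=eyes.read_camera("wrist");crop(d,"pics/w14.png",260,130,370,220,7)
E
```

```text
t 20.65  tip rel hinge x 43.0 y 0.4 z 239.2 | F along clamp x 0.6 y 0.4 z -0.2
```

View pics/w14.png

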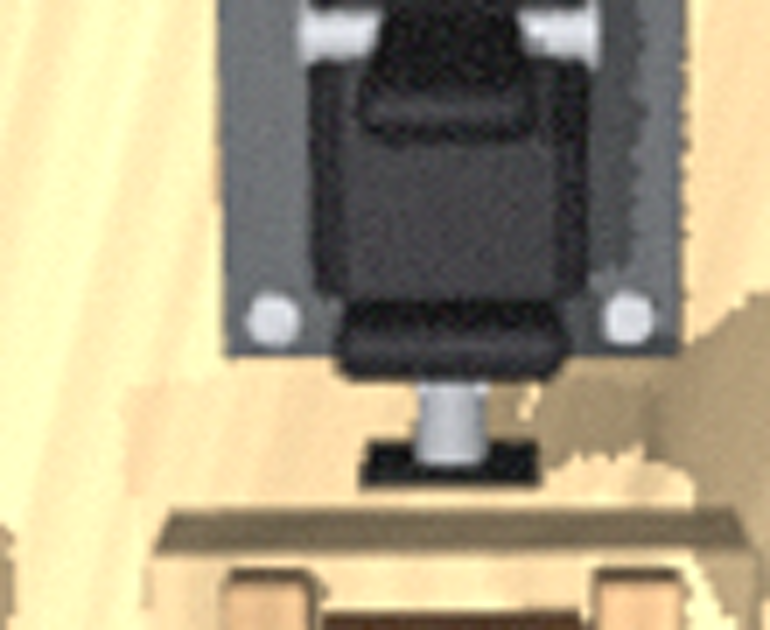

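```bash
python3 - <<'E'
from h import *
d=eyes.read_camera("wrist");B=lambda u,v,z:fonz(d,260+u/7,130+v/7,z)
for n,p in dict(hinge=B(449,37,90),jaw=B(451,486,62),rail=B(452,614,64)).items(): print(n,((p-H)@DX).round(1),((p-H)@CY).round(1))
d=eyes.read_camera("top");crop(d,"pics/t14.png",240,120,440,260,4)
E
```

```text
hinge 0.8 -0.3
jaw 90.4 -0.3
rail 116.2 -0.2
```

View pics/t14.png

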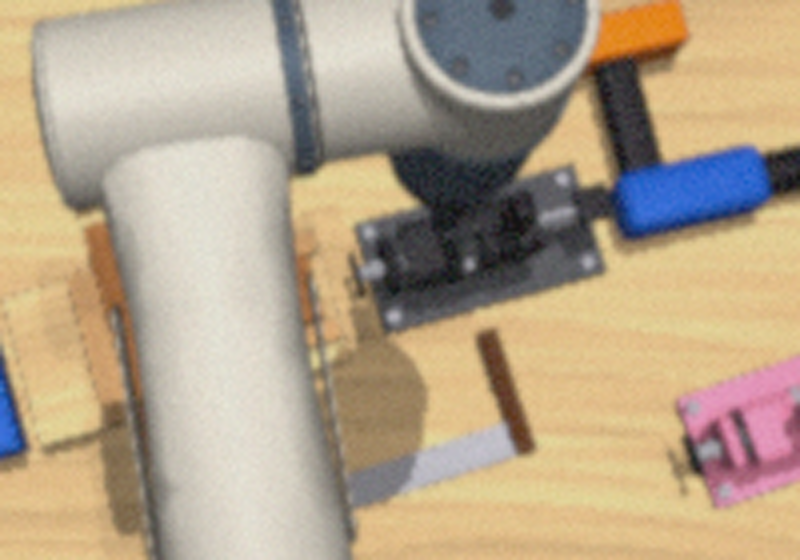

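The jaw is at 90.4 mm from the hinge (91 is fully back). The rail end has moved 19 mm, which fits 14 mm in plus about 5 mm of play, and the side view shows the shoulder closed. Handing in.

```bash
python3 - <<'E'
from h import *
print(r.finish_job())
E
```

```text
the job is handed in; nothing more can be done
None
```

I worked the black clamp's trigger with shut fingers. Seven full pulls moved the jaw in, and an eighth went firm at 16.7 N, about 12 mm short of the full stroke, so I stopped there. The highest push I read was 16.9 N. With the trigger let go, the ratchet held the joint for about 2.8 s. I then kept the release pad pressed for about 1.2 s, lifted clear, and handed in at about 21 s.

Last checks:
- **Jaw:** it is back at 90.4 mm from the hinge, where 91 mm is its rest place, and about 26 mm clear of the rail.
- **Rail:** its end moved 19 mm, which fits the 14 mm into the cross piece plus about 5 mm of play. The side view shows the shoulder gap closed. The final top view could not confirm this because the arm hid the shoulder.
- **Trigger and robot:** the trigger is at rest and the robot touches nothing.
- **Bystanders:** those in view look unmoved. The arm hid the tape roll, offcut, glue bottle and tape measure in the last top view, and I measured none of them.

No check failed. I could not measure the jaw force directly, so I judged it from the push on the trigger.

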